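# Top the open dusting shaker, then lift off its cap to show the mesh

### The job

One of the two washed dusting shakers on the round tray still stands open. Take the spare shaker top off the cork coaster by the steel skirt of its sieve lid, with the red dust cap staying on, lower it squarely onto the open shaker until it is fully home, and let go of it. Then lift the red cap alone straight up, leaving the sieve lid seated, and finish still holding the cap level and still, about a hand's width above the shaker, so that I can check the mesh; leave everything else standing where it is.

Things in the scene. Friction and masses are not known exactly. Their poses are not given: they have to be found in the camera images.
- lid_skirt (a point): Centre of the sieve lid's knurled steel skirt, on its axis, 9 mm above its underside; z is the lid's axis. The sieve lid is the inner lid of the spare top: a skirt 62 mm across and 18 mm high (open below, bore 57 mm across and 14 mm deep), whose flat top is a shoulder round a mesh-topped steel drum 43 mm across and 14 mm high. It starts loose on the coaster (5 mm thick, 110 mm across) with the dust cap over its drum. 70 g.
- cap_center (a point): Centre of the red plastic dust cap, half-way up (13 mm above its lower rim); z is its axis. The cap is the outer lid: a cup turned mouth down, 52 mm across, 26 mm high, bore 47 mm, slipped loosely over the drum with its rim on the shoulder of the skirt; when nested this point is 22 mm above lid_skirt. Nothing locks the two together: lifting the cap does not lift the sieve lid. 20 g.
- shaker_a_mouth (a point): Centre of the mouth (top rim of the neck) of one of two like steel shaker tins that stand loose on the tray. Tin: body 60 mm across and 70 mm high to the shoulder, then a neck 53 mm across and 16 mm high; rim 86 mm above its foot; about 260 g; z is its axis. Either tin may be the open one: the closed one carries the fitted top. A sieve lid is home when its plate rests on the rim; lid_skirt is then 5 mm below this point, on the axis.
- shaker_b_mouth (a point): The same point of the other tin. The two stand 150 mm apart on opposite sides of the tray's centre.
- fitted_cap (a point): Middle of the red cap of the fitted top, which is the same kind of sieve lid and cap, already seated on one of the two tins: this point is then 17 mm above that tin's mouth point. Leave it alone.
- tray: Round black tray, 264 mm across, fixed to the table, rim 16 mm high, floor 6 mm above the table; origin under its centre. Two tins and an espresso cup stand on it.
- espresso_cup: small white espresso cup, 60 mm across and 55 mm high, standing on the tray; origin at the centre of its foot. Leave it alone.
- tamper: espresso tamper, steel foot 58 mm across and dark wooden grip, 86 mm high, standing at the far side; origin at the centre of its foot. Leave it alone.
- mug: white mug, 82 mm across and 85 mm high, handle on its +y side, at the far side; origin at the centre of its foot. Leave it alone.
- upturned_mug: white mug standing upside down, 82 mm across, 85 mm high, at the left; origin at the centre of its underside. Leave it alone.
- milk_jug: steel milk jug, 92 mm across and 105 mm high, at the right; origin at the centre of its foot. Leave it alone.
- portafilter: portafilter lying at the left: steel basket 69 mm across, 36 mm high, dark wooden handle reaching 190 mm along its -x; origin under the basket's centre. Leave it alone.

How it is judged:
On the way, in this order (a step that is already met when the one before it is completed fails the run):
1. the spare top is lifted off the coaster with its cap still on (height (world z) of lid_skirt above 0.06 m and z of cap_center in the frame of lid_skirt below 0.026 m and horizontal distance between cap_center and lid_skirt below 0.006 m), for 0.2 s.
2. the top, cap on, sits fully home on the open shaker and has been let go (((z of lid_skirt in the frame of shaker_a_mouth between -0.008 and -0.002 m and horizontal distance between lid_skirt and shaker_a_mouth below 0.005 m and angle between the z axis of lid_skirt and the z axis of shaker_a_mouth, either way round below 0.06 rad and angle between shaker_a_mouth's own z axis and vertical below 0.06 rad) or (z of lid_skirt in the frame of shaker_b_mouth between -0.008 and -0.002 m and horizontal distance between lid_skirt and shaker_b_mouth below 0.005 m and angle between the z axis of lid_skirt and the z axis of shaker_b_mouth, either way round below 0.06 rad and angle between shaker_b_mouth's own z axis and vertical below 0.06 rad)) and z of cap_center in the frame of lid_skirt below 0.026 m and horizontal distance between cap_center and lid_skirt below 0.006 m and contact force between the fingers and sieve_lid below 0.2 N and contact force between the fingers and dust_cap below 0.2 N), for 0.2 s.
3. the cap alone is lifted clear, the sieve lid still home (((z of lid_skirt in the frame of shaker_a_mouth between -0.008 and -0.002 m and horizontal distance between lid_skirt and shaker_a_mouth below 0.005 m and angle between the z axis of lid_skirt and the z axis of shaker_a_mouth, either way round below 0.06 rad and angle between shaker_a_mouth's own z axis and vertical below 0.06 rad) or (z of lid_skirt in the frame of shaker_b_mouth between -0.008 and -0.002 m and horizontal distance between lid_skirt and shaker_b_mouth below 0.005 m and angle between the z axis of lid_skirt and the z axis of shaker_b_mouth, either way round below 0.06 rad and angle between shaker_b_mouth's own z axis and vertical below 0.06 rad)) and z of cap_center in the frame of lid_skirt above 0.045 m and contact force between the fingers and dust_cap above 0.5 N), for 0.2 s.
At the end, for the whole second after the job is handed in: The sieve lid is home on the open shaker (height within 3 mm, centred within 5 mm, square within 0.06 rad); the gripper still holds the red cap, level within 0.3 rad and at rest, at least 50 mm up from its nested place and within 50 mm of straight above the lid (((z of lid_skirt in the frame of shaker_a_mouth between -0.008 and -0.002 m and horizontal distance between lid_skirt and shaker_a_mouth below 0.005 m and angle between the z axis of lid_skirt and the z axis of shaker_a_mouth, either way round below 0.06 rad and angle between shaker_a_mouth's own z axis and vertical below 0.06 rad) or (z of lid_skirt in the frame of shaker_b_mouth between -0.008 and -0.002 m and horizontal distance between lid_skirt and shaker_b_mouth below 0.005 m and angle between the z axis of lid_skirt and the z axis of shaker_b_mouth, either way round below 0.06 rad and angle between shaker_b_mouth's own z axis and vertical below 0.06 rad)) and z of cap_center in the frame of lid_skirt above 0.072 m and height (world z) of cap_center below 0.35 m and horizontal distance between cap_center and lid_skirt below 0.05 m and angle between cap_center's own z axis and vertical below 0.3 rad and contact force between the fingers and dust_cap above 0.5 N and contact force between dust_cap and sieve_lid below 0.1 N and contact force between the fingers and sieve_lid below 0.2 N and linear speed of each of dust_cap, sieve_lid below 0.03 m/s); the arm keeps its last pose, push and grip.
It fails at once if the cap comes off while the sieve lid is not home on a shaker ((z of cap_center in the frame of lid_skirt above 0.034 m or horizontal distance between cap_center and lid_skirt above 0.02 m) and not ((z of lid_skirt in the frame of shaker_a_mouth between -0.008 and -0.002 m and horizontal distance between lid_skirt and shaker_a_mouth below 0.005 m and angle between the z axis of lid_skirt and the z axis of shaker_a_mouth, either way round below 0.06 rad and angle between shaker_a_mouth's own z axis and vertical below 0.06 rad) or (z of lid_skirt in the frame of shaker_b_mouth between -0.008 and -0.002 m and horizontal distance between lid_skirt and shaker_b_mouth below 0.005 m and angle between the z axis of lid_skirt and the z axis of shaker_b_mouth, either way round below 0.06 rad and angle between shaker_b_mouth's own z axis and vertical below 0.06 rad))).
It fails at once if the top is dropped in the air instead of being set down (contact force between the fingers and sieve_lid below 0.05 N and height (world z) of lid_skirt above 0.05 m and not (horizontal distance between lid_skirt and shaker_a_mouth below 0.03 m and z of lid_skirt in the frame of shaker_a_mouth below 0.014 m) and not (horizontal distance between lid_skirt and shaker_b_mouth below 0.03 m and z of lid_skirt in the frame of shaker_b_mouth below 0.014 m)).
It fails at once if a shaker tin is tipped or pushed away ((distance of shaker_a_mouth from where it was at the start of the episode above 0.03 m or angle between shaker_a_mouth's own z axis and vertical above 0.3 rad) or (distance of shaker_b_mouth from where it was at the start of the episode above 0.03 m or angle between shaker_b_mouth's own z axis and vertical above 0.3 rad)).
It fails at once if the fitted top of the closed shaker is disturbed (distance of fitted_cap from where it was at the start of the episode above 0.02 m).
It fails at once if another thing on the table is displaced or tipped ((distance of espresso_cup from where it was at the start of the episode above 0.03 m or angle between espresso_cup's own z axis and vertical above 0.3 rad) or (distance of tamper from where it was at the start of the episode above 0.03 m or angle between tamper's own z axis and vertical above 0.3 rad) or (distance of mug from where it was at the start of the episode above 0.03 m or angle between mug's own z axis and vertical above 0.3 rad) or (distance of upturned_mug from where it was at the start of the episode above 0.03 m or angle between upturned_mug's own z axis and vertical above 0.3 rad) or (distance of milk_jug from where it was at the start of the episode above 0.03 m or angle between milk_jug's own z axis and vertical above 0.3 rad) or (distance of portafilter from where it was at the start of the episode above 0.03 m or angle between portafilter's own z axis and vertical above 0.3 rad)).
It also fails if it takes over 53 s, if anything falls off the work surface, if the arm or the gripper's body presses on something with over 40 N, if the wrist force passes 120 N, or if a joint passes its speed limit or range.

### The arm

A 6-joint arm with a two-finger parallel gripper is mounted at the origin on the work surface. World frame = base frame: x ahead of the robot, y to its left, z up, the work surface at z = 0. Lengths are in m, angles in rad, forces in N, time in s.
With the tool pointing down it reaches from about 0.35 to 0.775 m from the base axis. Payload 5.5 kg.
Tool frame: the origin (TCP) lies between the finger pads; the fingertips stand 17 mm ahead of it and the grasp point (between the pads) lies 2 mm behind it (env.finger_overhang is the distance from the TCP to the fingertips, in m); z points along the fingers, y is the direction in which the jaws open and shut (so a half turn about z gives the same grasp; the last joint's range is limited). The gripper opens to 85 mm and grips with 20 to 120 N. Pads are 22 mm wide; open, the fingers measure 114 mm over their backs; the gripper's body (76 mm by 85 mm) begins 54 mm behind the grasp point. The pads swing forward as they close: fully open they stand 13 mm farther back than shut.
Start: joints at [0.985, 0.313, 0.046, 1.304, 0, 1.431], TCP at [0.248, 0.519, 0.248] pointing down, gripper open.
Joint ranges: [-2.76, 2.76], [-0.86, 1.69], [-1.03, 1.26], [-2.2, 2.34], [-1.47, 1.5], [-3.14, 3.14]. Speed limits (rad/s): [2.57, 2.57, 3.14, 3.14, 3.14, 3.14].

### API

Orientations are given as a unit quaternion [w, x, y, z].
In Python, from workcell import env gives the robot as it stands. The module is installed in compiled form; this text tells all that it offers.
- The arm moves only by the tool arm_command, never from a script. Its argument "moves" is a list of rows, each a list of 5 numbers: the closure, from 0 (fully open) to 1 (shut), then the shift along the tool's x, y, z in mm, then the turn about the tool's z in rad. In form: [[fingers, dx, dy, dz, turn], ...]. A call has 1 to 12 rows; each row is the pose to reach, as a shift and turn from the pose commanded when the call began, along the tool's axes at that moment; what a row does not reach only later rows make up. A row lasts 1/10 s, in which the tool goes at most 50 mm and 8.59 degrees, less where a joint would pass 70% of its speed; a pose out of reach is approached as far as the arm can. A call with a gripper value outside its range is refused whole. The fingers move at their own pace and stop on an object; "squeeze" is the grip in N (left out, the last holds). Time passes only in rows, so rows that repeat a pose let the fingers close. It gives the time, the measured TCP pose, the force and the opening at its end, in the units of the state.
- env.get_state(): the state, without advancing time (a new reading comes with each control period).
- env.read_camera(name): name is "scene" or "side" or "wrist"; returns (picture, depth): 400x640x3 uint8, blue, green, red; 400x640 float32, m along the optical axis (not along the pixel's ray), 0 where there is no reading.
- env.get_calibration(name): a dict with "fx", "fy", "cx", "cy" (pixels), "pose" (4x4, takes a point from camera to world coordinates). Camera axes: x right, y down, z forward; pixel columns grow to the right and rows downward; lengths in m; the calibration is good to about 2 mm. A picture is of the moment at which its call begins: read the wrist's pose just before it. get_calibration takes no time and is no camera call; for the wrist camera it gives the pose at the moment of the call.
- env.hand_in(): hands the job in, once; it reports no verdict.
The state is a dict: "clock": time; "joint_pos": joint angles; "qvel": joint speeds; "tau": joint torques, N m; "tcp_pos": TCP position; "orientation": TCP orientation; "wrist_force": force on the tool from outside, world axes, zero at the start; "ft_torque": the same for the moment, N m; "finger_gap": finger opening in m.
Only numpy, scipy, OpenCV 4.12 (cv2) and the standard library are available. Lean on these libraries where they do the work, as an engineer would, in place of code of your own. Each camera call takes 0.05 s, during which the arm holds its last target. There are 200 camera calls.

## Working session

There is one attempt and no reset: what is moved stays moved. The work goes in short steps, Python scripts to look and compute and a tool call to move; the robot and the scene stay as the last step left them, time stands still between calls to the robot, and variables do not carry over. Pictures are saved under pics/ and viewed, about 8 in all and at most 12, crops included, and the job is handed in when it is done.

Besides the shell and the picture viewer there is one more tool, called as a command line: name --pt "numbers of a row" for each row, then --argument value for the rest. arm_command: Moves the arm, as the interface text tells. Its arguments: {"type":"object","properties":{"moves":{"type":"array","items":{"type":"array","items":{"type":"number"}}},"squeeze":{"type":"number"}},"required":["moves"]}

```bash
mkdir -p pics
cat > h.py <<'E'
import numpy as np, cv2
from workcell import env
from scipy.spatial.transform import Rotation as R
def grab(n):
    c=env.get_calibration(n); p,d=env.read_camera(n); return p,d,c
def world(d,c):
    v,u=np.mgrid[0:400,0:640]
    P=np.stack([(u-c['cx'])/c['fx']*d,(v-c['cy'])/c['fy']*d,d],-1)
    T=np.array(c['pose']); W=P@T[:3,:3].T+T[:3,3]; W[d<=0]=np.nan; return W
def ray(c,u,v,z):
    T=np.array(c['pose']); r=T[:3,:3]@[(u-c['cx'])/c['fx'],(v-c['cy'])/c['fy'],1]; o=T[:3,3]
    return o+r*(z-o[2])/r[2]
def circ(p):
    A=np.c_[2*p,np.ones(len(p))]; s=np.linalg.lstsq(A,(p**2).sum(1),rcond=None)[0]
    return s[:2],np.sqrt(s[2]+s[:2]@s[:2])
E
python3 - <<'E'
from h import *
for n in ("scene","side"):
    p,d,c=grab(n); cv2.imwrite(f'pics/{n}0.png',p); np.savez(f'{n}0.npz',p=p,d=d)
    W=world(d,c); print(n,np.round(c['pose'],3).tolist(),c['fx'])
    hsv=cv2.cvtColor(p,cv2.COLOR_BGR2HSV)
    m=(((hsv[...,0]<8)|(hsv[...,0]>172))&(hsv[...,1]>130)&(hsv[...,2]>60)).astype('uint8')
    k,l,s,ce=cv2.connectedComponentsWithStats(m)
    for i in range(1,k):
        if s[i,4]>40:
            w=W[l==i]; print(s[i],ce[i].round(),np.nanmedian(w,0).round(4),np.nanpercentile(w[:,2],[2,98]).round(4))
print(env.get_state())
E
```

```text
scene [[0.889, 0.394, -0.235, 0.983], [0.458, -0.757, 0.465, -0.788], [0.005, -0.521, -0.854, 1.575], [0.0, 0.0, 0.0, 1.0]] 515.3037621253496
[320 183  15  12 144] [327. 189.] [0.5318 0.1041 0.0491] [0.0398 0.0556]
[283 217  16  14 174] [290. 223.] [ 0.5103 -0.1118  0.1221] [0.1136 0.1286]
side [[0.718, -0.532, 0.449, -0.117], [-0.696, -0.558, 0.452, -0.676], [0.01, -0.637, -0.771, 1.27], [0.0, 0.0, 0.0, 1.0]] 500.4850708134734
[280 187  16  17 215] [288. 195.] [0.5279 0.0977 0.0482] [0.0239 0.0539]
[324 216  18  20 269] [332. 225.] [ 0.5054 -0.1178  0.1215] [0.0987 0.1274]
{'clock': 0.1, 'joint_pos': array([9.85401826e-01, 3.13934676e-01, 4.51068263e-02, 1.30359949e+00,
       2.12718185e-05, 1.43118957e+00]), 'qvel': array([ 0.00061202, -0.00071314,  0.00161749,  0.00211992,  0.00149569,
        0.00090728]), 'tau': array([ 2.22003961e-03, -4.81726313e+01,  2.99243367e+01,  1.27906559e-02,
       -1.67527519e-04, -1.18772064e-05]), 'tcp_pos': array([0.24769465, 0.51844965, 0.24749851]), 'orientation': array([-2.99133932e-04,  2.21052762e-01,  9.75261509e-01, -7.58736587e-04]), 'wrist_force': array([-0.67832965,  0.42615831,  0.3527258 ]), 'ft_torque': array([ 0.02801121, -0.0021183 , -0.04195539]), 'finger_gap': 0.08540019759914014}
```

View pics/scene0.png

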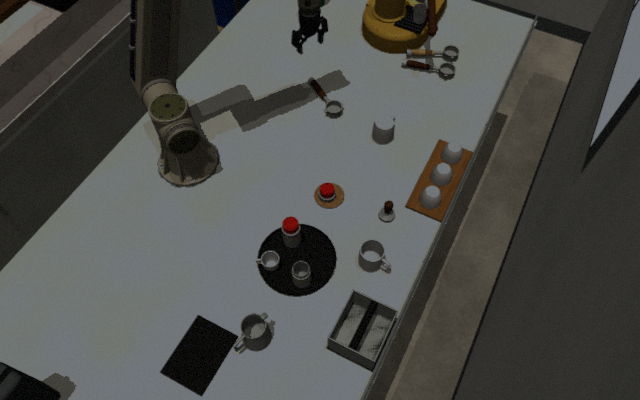

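View pics/side0.png

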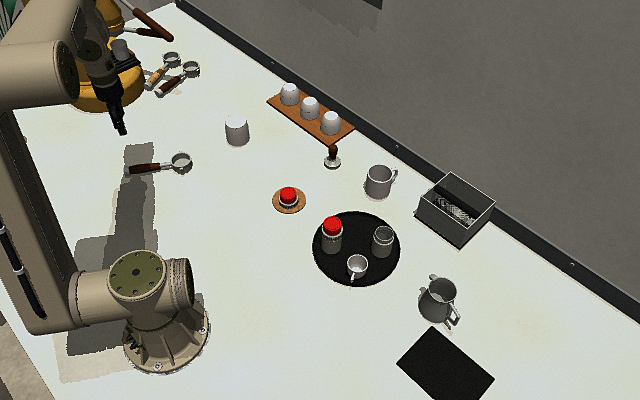

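Run:
```python
from h import *
print(env.finger_overhang)
for n,uv,z in (("scene",[(327,189),(291,223),(301,268),(269,255)],[.049,.122,.092,.061]),("side",[(288,193),(332,222),(383,231),(357,259)],[.049,.122,.092,.061])):
    c=env.get_calibration(n); W=world(np.load(f'{n}0.npz')['d'],c)
    for (u,v),zz in zip(uv,z): print(n,u,v,ray(c,u,v,zz).round(3),W[v,u].round(3))
    m=cv2.inRange(cv2.cvtColor(np.load(f'{n}0.npz')['p'],cv2.COLOR_BGR2HSV),(5,60,60),(22,255,255))
    k,l,s,ce=cv2.connectedComponentsWithStats(m)
    for i in range(1,k):
        if s[i,4]>100: print(ce[i],s[i,4],np.nanmedian(W[l==i],0).round(3))
s=env.get_state();c=env.get_calibration('wrist')
q=s['orientation'];Rt=R.from_quat(q[[1,2,3,0]]).as_matrix()
print(Rt.round(3)); T=np.array(c['pose']); print('cam in tool',(Rt.T@(T[:3,3]-s['tcp_pos'])).round(3),(Rt.T@T[:3,:3]).round(3),c['fx'])
```

```text
0.017
scene 327 189 [0.533 0.103 0.049] [0.532 0.106 0.045]
scene 291 223 [ 0.512 -0.11   0.122] [ 0.509 -0.106  0.115]
scene 301 268 [ 0.609 -0.222  0.092] [ 0.594 -0.2    0.033]
scene 269 255 [ 0.487 -0.218  0.061] [ 0.48  -0.21   0.038]
[384.49683544  25.26898734] 948 [0.38  0.937 0.089]
[438.77771329 181.89320952] 1723 [0.886 0.332 0.013]
[330.63608563 197.05504587] 327 [0.557 0.101 0.006]
side 288 193 [0.532 0.102 0.049] [0.532 0.102 0.049]
side 332 222 [ 0.512 -0.111  0.122] [ 0.513 -0.109  0.12 ]
side 383 231 [ 0.612 -0.22   0.092] [ 0.63  -0.208  0.062]
side 357 259 [ 0.504 -0.221  0.061] [ 0.514 -0.214  0.043]
[35.25558419 46.85588488] 4656 [0.052 0.18  0.754]
[108.49299065  12.89485981] 428 [0.491 0.994 0.306]
[151.55491329  21.69942197] 173 [0.586 0.873 0.284]
[87.43101183 92.96714849] 761 [0.307 0.947 0.075]
[129.68321918  83.95547945] 584 [0.448 0.896 0.076]
[155.40495868  75.2231405 ] 121 [0.567 0.926 0.031]
[310.90089358 119.18359058] 1231 [0.836 0.324 0.013]
[ 27.82652091 265.0016635 ] 4208 [-0.155  0.094  0.393]
[289.36239782 201.59400545] 367 [0.53  0.094 0.006]
[121.59929907 298.72390966] 2568 [-0.059 -0.009  0.275]
[200.55555556 311.88034188] 117 [ 0.098 -0.019  0.013]
[165.71633848 348.23310271] 1879 [-0.033 -0.067  0.02 ]
[[-0.902  0.431 -0.001]
 [ 0.431  0.902 -0.001]
 [ 0.    -0.002 -1.   ]]
cam in tool [ 0.084 -0.    -0.125] [[-0.001 -0.945 -0.326]
 [ 1.    -0.001  0.001]
 [-0.002 -0.326  0.945]] 309.4614493130854
```

arm_command --pt "0 -40 -23 4 0" --pt "0 -80 -46 8 0" --pt "0 -120 -69 12 0" --pt "0 -160 -92 16 0" --pt "0 -200 -115 20 0" --pt "0 -240 -138 25 0" --pt "0 -280 -161 30 0" --pt "0 -320 -185 35 0" --pt "0 -360 -208 40 0" --pt "0 -400 -231 44 0" --pt "0 -435 -253 47 0" --pt "0 -435 -253 47 0"

```text
clock: 1.3
tcp_pos: [0.5336, 0.0989, 0.2002]
orientation: [0.0, 0.224, 0.975, -0.001]
wrist_force: [0.1, -0.5, 0.7]
finger_gap: 0.0858
```

Run:
```python
from h import *
p,d,c=grab('wrist'); s=env.get_state(); print(s)
cv2.imwrite('pics/w1.png',p); np.savez('w1.npz',p=p,d=d,T=c['pose'])
W=world(d,c); hsv=cv2.cvtColor(p,cv2.COLOR_BGR2HSV)
m=(((hsv[...,0]<8)|(hsv[...,0]>172))&(hsv[...,1]>130)&(hsv[...,2]>60)).astype('uint8')
k,l,st,ce=cv2.connectedComponentsWithStats(m)
for i in range(1,k):
    if st[i,4]>200:
        w=W[l==i]; print(st[i],ce[i].round(1),np.nanpercentile(w[:,2],[2,50,98]).round(4))
```

```text
{'clock': 1.35, 'joint_pos': array([ 3.88824012e-02,  2.68558159e-01, -1.33521868e-01,  1.17006700e+00,
        3.93929487e-05,  4.89143459e-01]), 'qvel': array([ 0.05160843, -0.02364214, -0.02059773,  0.01751422,  0.01333664,
        0.01098575]), 'tau': array([ -1.54449318, -44.12672997,  29.63350296,  -0.35851766,
        -0.17535574,  -0.12795161]), 'tcp_pos': array([0.53209247, 0.10077114, 0.20032933]), 'orientation': array([-6.57089501e-04,  2.23233561e-01,  9.74764751e-01, -1.57223015e-04]), 'wrist_force': array([-0.3038491 , -0.58657774, -0.16234776]), 'ft_torque': array([ 0.00505224, -0.00299156, -0.009022  ]), 'finger_gap': 0.08490278996116694}
[ 295  162   55   57 2272] [322.7 190.6] [0.0385 0.0488 0.0503]
[  28  266   78   72 3821] [ 66.4 302.1] [0.0975 0.1213 0.1228]
```

View pics/w1.png

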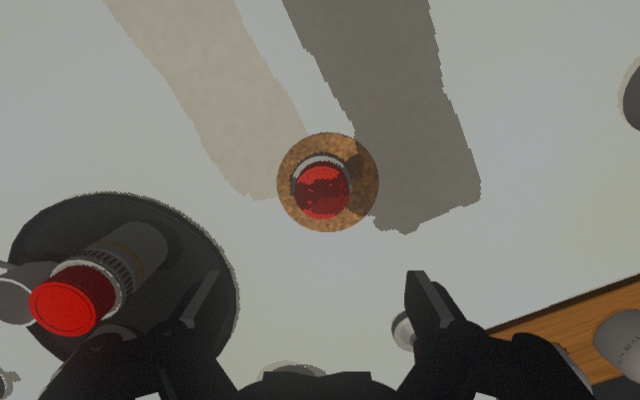

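```bash
cat >> h.py <<'E'
def redmask(p):
    hsv=cv2.cvtColor(p,cv2.COLOR_BGR2HSV)
    return (((hsv[...,0]<8)|(hsv[...,0]>172))&(hsv[...,1]>130)&(hsv[...,2]>50)).astype('uint8')
def robust(p,n=6):
    for _ in range(n):
        c,r=circ(p); e=abs(np.hypot(*(p-c).T)-r); p=p[e<=max(2*np.median(e),.0004)]
    return c.round(4),round(r,4),len(p)
def band(W,lo,hi,near,rad):
    return (W[...,2]>lo)&(W[...,2]<hi)&(np.hypot(W[...,0]-near[0],W[...,1]-near[1])<rad)
def outline(mask,c,z):
    cs,_=cv2.findContours(mask.astype('uint8'),cv2.RETR_EXTERNAL,cv2.CHAIN_APPROX_NONE)
    q=max(cs,key=cv2.contourArea)[:,0]
    return np.array([ray(c,u,v,z)[:2] for u,v in q])
E
python3 - <<'E'
from h import *
a=np.load('w1.npz'); c=env.get_calibration('wrist'); c['pose']=a['T']; p,d=a['p'],a['d']; W=world(d,c)
n=(.532,.102)
m=band(W,.045,.054,n,.05); print('captop',m.sum(),robust(outline(m,c,.049)), W[m].mean(0).round(4))
m=band(W,.019,.028,n,.05); q=W[m]; print('shoulder n',m.sum(),np.median(q[:,2]))
# coaster
m=band(W,.002,.2,n,.075)
hsv=cv2.cvtColor(p,cv2.COLOR_BGR2HSV)
mc=((hsv[...,1]>60)&(np.hypot(W[...,0]-n[0],W[...,1]-n[1])<.08))
print('coaster',robust(outline(mc,c,.005)))
# skirt outer far edge: pixels grey inside the coaster, z .01-.03
g=(W[...,2]>.012)&(np.hypot(W[...,0]-n[0],W[...,1]-n[1])<.06)
o=outline(g,c,.023); 
cs,_=cv2.findContours(g.astype('uint8'),0,cv2.CHAIN_APPROX_NONE); k=max(cs,key=cv2.contourArea)[:,0]; print('g bbox',k.min(0),k.max(0))
sel=k[:,1]<np.percentile(k[:,1],25); print('skirt far arc',robust(o[sel]), 'fixed-r:')
from scipy.optimize import least_squares
f=lambda s,r,P: np.hypot(*(P-s).T)-r
print(least_squares(f,n,args=(.031,o[sel]),loss='soft_l1',f_scale=5e-4).x)
print(np.hypot(*(o[sel]-np.array(n)).T).round(4)[::4])
E
```

```text
captop 2322 (array([0.5314, 0.1051]), np.float64(0.0254), 110) [0.531  0.1053 0.0489]
shoulder n 555 0.022763304636754023
coaster (array([0.5383, 0.1096]), np.float64(0.054), 228)
g bbox [131 270] [556 399]
skirt far arc (array([ 0.7732, -0.0176]), np.float64(0.2073), 128) fixed-r:
[0.64608674 0.03486385]
[0.1535 0.1597 0.1652 0.1715 0.1749 0.1813 0.1877 0.1933 0.1991 0.2047
 0.2115 0.2183 0.2252 0.2313 0.2383 0.2452 0.2498 0.2557 0.2627 0.2709
 0.2774 0.27   0.2617 0.2547 0.2489 0.2431 0.2374 0.2303 0.2233 0.2172
 0.2103 0.2036 0.1979 0.1921 0.1855 0.18   0.1736 0.1692 0.1639 0.1575
 0.1521 0.1478 0.1444 0.1411 0.1378 0.1402 0.1442 0.1484 0.1519 0.1563
 0.16   0.1646 0.1693 0.1741 0.1796 0.1858 0.1921 0.1978 0.2043 0.2108
 0.2167 0.2176 0.2111 0.2052 0.1988 0.1925 0.1869 0.1819 0.1764 0.1717
 0.1671 0.1626 0.1589 0.1546 0.1511 0.147  0.1431 0.1408 0.1441 0.1475
 0.1509]
```

arm_command --pt "0 0 0 0 0" --pt "0 0 0 0 0"

```text
clock: 1.55
tcp_pos: [0.5306, 0.1039, 0.2012]
orientation: [-0.0, 0.22, 0.975, 0.0]
wrist_force: [0.1, -0.3, -0.0]
finger_gap: 0.0852
```

```bash
cat >> h.py <<'E'
from scipy.optimize import least_squares
def fixr(P,n,r):
    s=least_squares(lambda s:np.hypot(*(P-s).T)-r,n,loss='soft_l1',f_scale=5e-4); return s.x.round(4),np.abs(s.fun).mean().round(5)
def measure_top(n,zu,save=None):
    "n approx xy; zu = underside height of lid"
    p,d,c=grab('wrist'); s=env.get_state(); W=world(d,c)
    if save: cv2.imwrite(save,p)
    m=band(W,zu+.04,zu+.049,n,.05); cap=robust(outline(m,c,zu+.044))
    m=band(W,zu+.007,zu+.049,n,.045); k,l,st,_=cv2.connectedComponentsWithStats(m.astype('uint8'))
    m=l==1+st[1:,4].argmax(); o=outline(m,c,zu+.018)
    o0=np.array(c['pose'])[:2,3]; v=(np.array(cap[0])-o0); v/=np.linalg.norm(v)
    sel=((o-cap[0])@v>-.01*0)&(np.hypot(*(o-cap[0]).T)<.036)
    q=s['orientation'];Rt=R.from_quat(q[[1,2,3,0]]).as_matrix()
    return s,Rt,c,cap,o,v
E
python3 - <<'E'
from h import *
s,Rt,c,cap,o,v=measure_top((.532,.102),.005)
print(s['tcp_pos'],s['qvel'].round(3),cap)
# camera sees skirt top edge on the side toward the camera
for sg in (1,-1):
    sel=(sg*((o-cap[0])@v)>.012); print(sg,fixr(o[sel],cap[0],.031),robust(o[sel]),sel.sum())
print(v,Rt.round(4).tolist())
E
```

```text
[0.5305998  0.10414143 0.20137376] [ 0.004 -0.003 -0.001 -0.002 -0.001 -0.   ] (array([0.5314, 0.1051]), np.float64(0.0253), 121)
1 (array([0.5351, 0.1035]), np.float64(0.00085)) (array([0.5385, 0.1019]), np.float64(0.0277), 53) 67
-1 (array([0.5308, 0.1054]), np.float64(0.00041)) (array([0.5298, 0.1059]), np.float64(0.0301), 67) 71
[ 0.91003769 -0.41452551] [[-0.9031, 0.4295, -0.0003], [0.4295, 0.9031, 0.0003], [0.0004, 0.0001, -1.0]]
```

```bash
cat > tip.py <<'E'
from h import *
p,d,c=grab('wrist'); s=env.get_state(); q=s['orientation'];Rt=R.from_quat(q[[1,2,3,0]]).as_matrix()
L=(world(d,c)-s['tcp_pos'])@Rt
m=(np.abs(L[...,1])<.07)&(np.abs(L[...,0])<.03)&(L[...,2]<.08)&(d>0)
for sg in (-1,1):
    P=L[m&(sg*L[...,1]>.0)]; i=P[:,2]>np.nanpercentile(P[:,2],98)
    print(sg,len(P),'tipz',np.nanpercentile(P[:,2],[50,98,100]).round(4),'near tip mean',P[i].mean(0).round(4),'inner y',np.abs(P[P[:,2]>-.01][:,1]).min().round(4),'x rng',P[P[:,2]>-.01][:,0].min().round(4),P[P[:,2]>-.01][:,0].max().round(4))
print(s['finger_gap'])
E
python3 tip.py
```

```text
-1 14568 tipz [-0.0514 -0.0037  0.0042] near tip mean [ 0.003  -0.0439 -0.0005] inner y 0.042 x rng -0.0112 0.0124
1 14613 tipz [-0.0516 -0.0038  0.0048] near tip mean [ 0.0028  0.0439 -0.0005] inner y 0.0422 x rng -0.0116 0.012
0.08590576858235381
```

arm_command --pt "0.15 0 1 20 0" --pt "0.15 0 1 40 0" --pt "0.15 0 1 60 0" --pt "0.15 0 1 80 0" --pt "0.15 0 1 95 0" --pt "0.15 0 1 105 0" --pt "0.15 0 1 105 0" --pt "0.15 0 1 105 0" --pt "0.15 0 1 105 0"

```text
clock: 2.55
tcp_pos: [0.5325, 0.1042, 0.0973]
orientation: [0.001, 0.221, 0.975, 0.0]
wrist_force: [-0.0, 0.3, 0.0]
finger_gap: 0.0727
```

```bash
python3 tip.py
python3 - <<'E'
from h import *
s,Rt,c,cap,o,v=measure_top((.532,.105),.005,'pics/w2.png')
print(s['tcp_pos'],s['qvel'].round(3),cap)
sel=((o-cap[0])@v<-.012); sk=fixr(o[sel],cap[0],.031); print(sk)
print('tool offset',(np.r_[sk[0],0]-s['tcp_pos'])@Rt, s['wrist_force'])
E
```

```text
-1 18545 tipz [-0.046   0.0742  0.0799] near tip mean [ 0.0186 -0.0184  0.0751] inner y 0.0002 x rng -0.0246 0.03
1 18606 tipz [-0.0461  0.0742  0.0799] near tip mean [0.0182 0.0194 0.0752] inner y 0.0004 x rng -0.0245 0.03
0.07233955233358032
[0.53248274 0.10398859 0.09726459] [-0.002  0.003 -0.003 -0.002  0.001  0.001] (array([0.5313, 0.105 ]), np.float64(0.0255), 171)
(array([0.53  , 0.1057]), np.float64(0.00045))
tool offset [0.00313236 0.00038221 0.09726014] [ 0.8493372  -0.5650915   0.59180418]
```

View pics/w2.png

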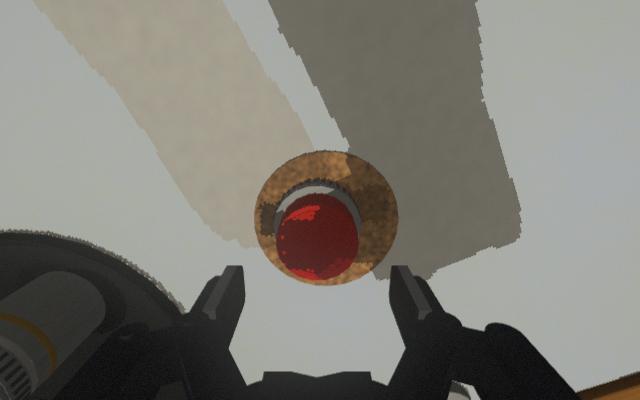

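arm_command --pt "0.15 2 0 20 0" --pt "0.15 2 0 40 0" --pt "0.15 2 0 55 0" --pt "0.15 2 0 65 0" --pt "0.15 2 0 72 0" --pt "0.15 2 0 77 0" --pt "0.15 2 0 77 0" --pt "0.15 2 0 77 0" --pt "0.15 2 0 77 0"

```text
clock: 3.55
tcp_pos: [0.5305, 0.1048, 0.0199]
orientation: [0.001, 0.221, 0.975, 0.0]
wrist_force: [-0.4, -1.1, 0.8]
finger_gap: 0.0727
```

Run:
```python
from h import *
p,d,c=grab('wrist'); cv2.imwrite('pics/w3.png',p[150:])
s=env.get_state(); print(s['tcp_pos'],s['wrist_force'])
```

```text
[0.53047697 0.10482127 0.01988382] [-0.32575016  0.62582976 -0.13234869]
```

View pics/w3.png

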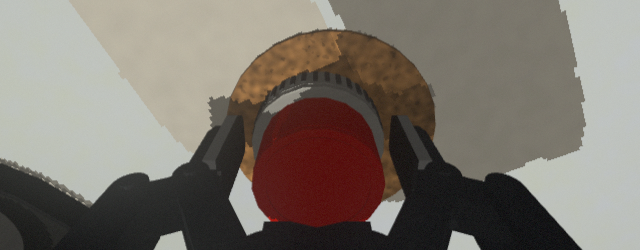

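arm_command --pt "0.3 0 0 0 0" --pt "0.5 0 0 0 0" --pt "1 0 0 0 0" --pt "1 0 0 0 0" --pt "1 0 0 0 0" --pt "1 0 0 0 0" --pt "1 0 0 0 0" --squeeze 35

```text
clock: 4.3
tcp_pos: [0.5304, 0.1048, 0.0203]
orientation: [0.001, 0.221, 0.975, 0.0]
wrist_force: [-1.8, 0.5, 5.9]
finger_gap: 0.0611
```

arm_command --pt "1 0 0 -3 0" --pt "1 0 0 -8 0" --pt "1 0 0 -18 0" --pt "1 0 0 -33 0" --pt "1 0 0 -53 0" --pt "1 0 0 -73 0" --pt "1 0 0 -93 0" --pt "1 0 0 -113 0" --pt "1 0 0 -125 0" --pt "1 0 0 -130 0" --pt "1 0 0 -130 0" --pt "1 0 0 -130 0"

```text
clock: 5.5
tcp_pos: [0.5295, 0.1047, 0.1485]
orientation: [-0.001, 0.221, 0.975, -0.0]
wrist_force: [-0.9, -0.4, -1.0]
finger_gap: 0.0609
```

Run:
```python
from h import *
p,d,c=grab('wrist'); s=env.get_state();cv2.imwrite('pics/w4.png',p)
q=s['orientation'];Rt=R.from_quat(q[[1,2,3,0]]).as_matrix()
L=(world(d,c)-s['tcp_pos'])@Rt
m=redmask(p)>0; P=L[m&(np.abs(L[...,0])<.04)&(np.abs(L[...,1])<.04)]
print(s['tcp_pos'],s['wrist_force'],s['finger_gap'],s['joint_pos']); print('red z(tool)',np.nanpercentile(P[:,2],[0,5,25,50,98]).round(4))
zt=np.median(P[:,2]); 
T=P[abs(P[:,2]-zt)<.003]; A=np.c_[T[:,:2],np.ones(len(T))]; print('top plane',np.linalg.lstsq(A,T[:,2],rcond=None)[0].round(4))
print('x,y range',T.min(0),T.max(0), T.mean(0))
```

```text
[0.5292832  0.10472801 0.14827645] [-0.80570279  0.2367957  -0.82553379] 0.06066454058279894 [ 4.64823882e-02  2.97604985e-01 -2.26864115e-01  1.04812996e+00
  7.55766077e-05  4.92285930e-01]
red z(tool) [-0.0585 -0.0296 -0.029  -0.0285 -0.0069]
top plane [ 0.0031 -0.0015 -0.0287]
x,y range [-0.02243294 -0.02508432 -0.03090644] [ 0.02484245  0.02590286 -0.02551835] [ 0.00237744  0.00027048 -0.02867176]
```

View pics/w4.png

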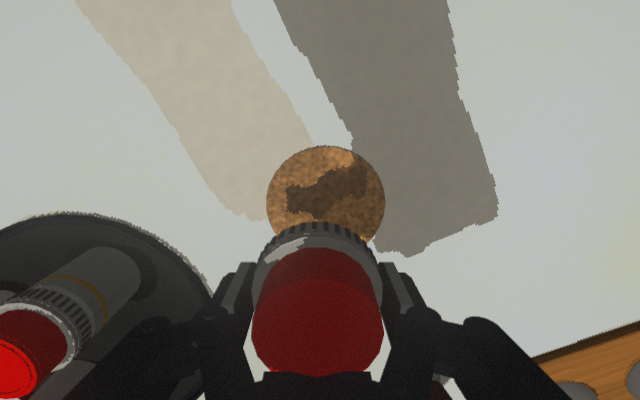

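arm_command --pt "1 -5 -5 -15 0" --pt "1 -20 -18 -35 0" --pt "1 -50 -44 -50 0" --pt "1 -85 -75 -60 0" --pt "1 -120 -106 -60 0" --pt "1 -155 -137 -60 0" --pt "1 -190 -168 -60 0" --pt "1 -225 -199 -60 0" --pt "1 -258 -228 -60 0" --pt "1 -280 -247 -60 0" --pt "1 -290 -256 -60 0" --pt "1 -293 -259 -60 0"

```text
clock: 6.75
tcp_pos: [0.6824, -0.2572, 0.2067]
orientation: [-0.001, 0.222, 0.975, 0.0]
wrist_force: [-0.2, 0.2, -2.5]
finger_gap: 0.0608
```

arm_command --pt "1 0 0 0 0" --pt "1 0 0 0 0" --pt "1 0 0 0 0" --pt "1 0 0 0 0"

```text
clock: 7.15
tcp_pos: [0.6826, -0.2541, 0.2098]
orientation: [0.0, 0.22, 0.975, 0.0]
wrist_force: [-0.3, -0.1, -1.1]
finger_gap: 0.0607
```

```bash
cat > m5.py <<'E'
from h import *
import sys
p,d,c=grab('wrist'); s=env.get_state();cv2.imwrite(sys.argv[1],p); np.savez('w5.npz',p=p,d=d,T=c['pose'])
q=s['orientation'];Rt=R.from_quat(q[[1,2,3,0]]).as_matrix()
W=world(d,c);L=(W-s['tcp_pos'])@Rt
print(s['tcp_pos'],s['qvel'].round(3),s['finger_gap'])
print(Rt.round(4).tolist())
n=(.61,-.221)
m=band(W,.084,.1,n,.05)&(L[...,0]>.02); P=W[m]; print('rim pts',m.sum(),np.median(P,0).round(4))
cs=outline(cv2.morphologyEx(m.astype('uint8'),cv2.MORPH_CLOSE,np.ones((9,9))),c,.092); rb=robust(cs); print('rim',rb,fixr(cs,n,.0265),'pts fit',robust(P[:,:2]))
print('rim tool',(np.r_[rb[0],.092]-s['tcp_pos'])@Rt)
E
python3 m5.py pics/w5.png
```

```text
[ 0.68268627 -0.25430641  0.20979842] [-0.003  0.002  0.006 -0.001 -0.003 -0.   ] 0.060816560401783355
[[-0.9028, 0.4302, 0.0004], [0.4302, 0.9028, -0.0001], [-0.0004, 0.0001, -1.0]]
rim pts 797 [ 0.6064 -0.2247  0.0915]
rim (array([ 0.6086, -0.2246]), np.float64(0.026), 201) (array([ 0.6086, -0.2246]), np.float64(0.00048)) pts fit (array([ 0.6086, -0.2245]), np.float64(0.0251), 711)
rim tool [ 0.07970998 -0.00506466  0.1177641 ]
```

View pics/w5.png

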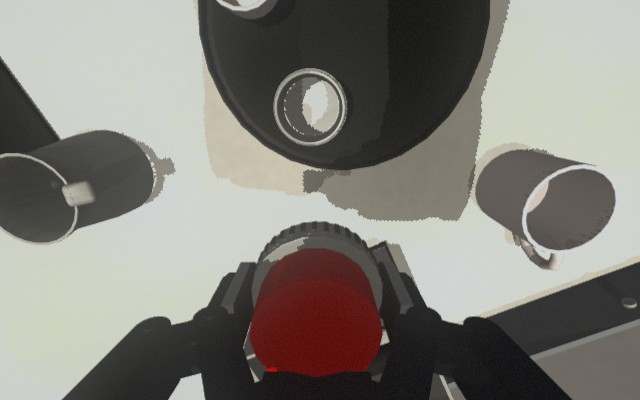

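```bash
cat > held.py <<'E'
from h import *
a=np.load('w5.npz'); c=env.get_calibration('wrist'); c['pose']=a['T']; d=a['d']; s=env.get_state()
q=s['orientation'];Rt=R.from_quat(q[[1,2,3,0]]).as_matrix()
L=(world(d,c)-s['tcp_pos'])@Rt
m=(L[...,2]>0)&(L[...,2]<.012)&(abs(L[...,1])<.024)&(L[...,0]>.008)&(L[...,0]<.045)
P=L[m][:,:2]; print('side pts',len(P),robust(P),fixr(P,(0,0),.031))
o=[]
for u in range(285,350,2):
    k=np.where((L[:,u,2]<.03)&(d[:,u]>0))[0]; 
    if len(k):
        for z,lst in ((.0153,o),):
            w=(ray(c,u,k.min()-.5,s['tcp_pos'][2]-z)-s['tcp_pos'])@Rt; lst.append(w[:2])
o=np.array(o); print('silhouette',fixr(o,(0,0),.031),robust(o),o[::6].round(4).tolist())
mt=(L[...,2]<-.026)&(L[...,2]>-.033)&(redmask(a['p'])>0)
T=L[mt][:,:2]; up=[]
for u in range(262,372,3):
    k=np.where(mt[:,u])[0]
    if len(k): up.append(((ray(c,u,k.min()-.5,s['tcp_pos'][2]+.0287)-s['tcp_pos'])@Rt)[:2])
print('cap top',fixr(np.array(up),(0,0),.0255),robust(np.array(up)))
E
python3 held.py
```

```text
side pts 1054 (array([-0.0015,  0.0002]), np.float64(0.0308), 608) (array([-0.0015,  0.0002]), np.float64(0.00039))
silhouette (array([-0.0016,  0.0002]), np.float64(0.00016)) (array([-0.0008,  0.0003]), np.float64(0.0302), 31) [[0.0253, -0.0153], [0.0279, -0.0093], [0.0289, -0.0035], [0.0295, 0.0024], [0.0279, 0.0083], [0.0263, 0.0142]]
cap top (array([-0.0003, -0.0004]), np.float64(0.00019)) (array([ 0.0003, -0.0004]), np.float64(0.025), 32)
```

arm_command --pt "1 15 -1 0 0" --pt "1 40 -3 10 0" --pt "1 65 -4 25 0" --pt "1 77 -5 40 0" --pt "1 81 -5.3 55 0" --pt "1 81 -5.3 68 0" --pt "1 81 -5.3 75 0" --pt "1 81 -5.3 75 0" --pt "1 81 -5.3 75 0" --pt "1 81 -5.3 75 0" --pt "1 81 -5.3 75 0"

```text
clock: 8.3
tcp_pos: [0.6079, -0.2254, 0.135]
orientation: [0.001, 0.221, 0.975, -0.0]
wrist_force: [0.2, 0.3, -1.0]
finger_gap: 0.0604
```

```bash
python3 - <<'E'
from h import *
p,d,c=grab('wrist'); s=env.get_state(); np.savez('w5.npz',p=p,d=d,T=c['pose'])
q=s['orientation'];Rt=R.from_quat(q[[1,2,3,0]]).as_matrix()
print(s['tcp_pos'],s['wrist_force'],Rt.round(4).tolist()); print('rim in tool now',(np.r_[.6086,-.2246,.092]-s['tcp_pos'])@Rt)
for n in ('scene','side'):
    p,d,c=grab(n); v,u=(268,301) if n=='scene' else (231,383)
    cv2.imwrite(f'pics/{n}6.png',cv2.resize(p[v-70:v+50,u-70:u+70],None,fx=5,fy=5,interpolation=cv2.INTER_CUBIC))
E
python3 held.py
```

```text
[ 0.60776313 -0.22538044  0.13485856] [ 1.03142765 -0.28920552 -0.99011039] [[-0.9022, 0.4312, 0.001], [0.4312, 0.9022, -0.0004], [-0.0011, 0.0, -1.0]]
rim in tool now [-0.0003718   0.00106328  0.04285904]
side pts 1060 (array([-0.0019,  0.    ]), np.float64(0.0308), 604) (array([-0.002 ,  0.0001]), np.float64(0.00039))
silhouette (array([-0.0022,  0.    ]), np.float64(0.00016)) (array([-0.0015,  0.0001]), np.float64(0.0303), 31) [[0.0246, -0.0155], [0.0273, -0.0095], [0.0283, -0.0036], [0.0288, 0.0023], [0.0272, 0.0082], [0.0256, 0.0141]]
cap top (array([ 0.0002, -0.0003]), np.float64(0.0002)) (array([ 0.0008, -0.0003]), np.float64(0.0249), 32)
```

View pics/side6.png

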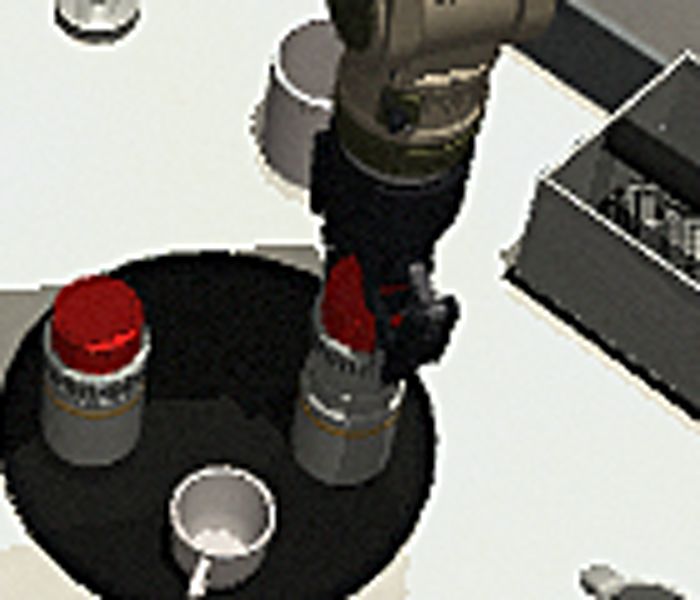

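arm_command --pt "1 1 0.7 5 0" --pt "1 1 0.7 12 0" --pt "1 1 0.7 18 0" --pt "1 1 0.7 22 0" --pt "1 1 0.7 25 0" --pt "1 1 0.7 27 0" --pt "1 1 0.7 29 0" --pt "1 1 0.7 31 0" --pt "1 1 0.7 31 0"

```text
clock: 9.35
tcp_pos: [0.6066, -0.224, 0.1031]
orientation: [-0.0, 0.221, 0.975, 0.0]
wrist_force: [0.5, -0.2, -0.2]
finger_gap: 0.0609
```

arm_command --pt "1 0 0 2 0" --pt "1 0 0 4 0" --pt "1 0 0 5.5 0" --pt "1 0 0 7 0" --pt "1 0 0 8 0" --pt "1 0 0 9 0" --pt "1 0 0 9 0" --pt "1 0 0 9 0"

```text
clock: 10.15
tcp_pos: [0.6067, -0.224, 0.0943]
orientation: [0.0, 0.221, 0.975, 0.0]
wrist_force: [-1.0, 0.5, -1.4]
finger_gap: 0.061
```

arm_command --pt "1 0 0 0.5 0" --pt "1 0 0 1 0" --pt "1 0 0 1.5 0" --pt "1 0 0 2 0" --pt "1 0 0 2 0"

```text
clock: 10.65
tcp_pos: [0.6069, -0.2241, 0.0934]
orientation: [0.0, 0.221, 0.975, -0.0]
wrist_force: [-2.1, 1.1, 6.4]
finger_gap: 0.0606
```

arm_command --pt "0.22 0 0 -0.5 0" --pt "0.15 0 0 -0.5 0" --pt "0.15 0 0 -0.5 0" --pt "0.15 0 0 -0.5 0" --pt "0.15 0 0 -0.5 0" --pt "0.15 0 0 -0.5 0" --pt "0.15 0 0 -0.5 0" --pt "0.15 0 0 -0.5 0"

```text
clock: 11.45
tcp_pos: [0.6067, -0.224, 0.0927]
orientation: [-0.0, 0.221, 0.975, 0.0]
wrist_force: [0.5, 0.6, -0.3]
finger_gap: 0.0728
```

```bash
cat > chk.py <<'E'
from h import *
import sys
p,d,c=grab('wrist'); s=env.get_state();cv2.imwrite(sys.argv[1],p)
q=s['orientation'];Rt=R.from_quat(q[[1,2,3,0]]).as_matrix();W=world(d,c); L=(W-s['tcp_pos'])@Rt
print(s['tcp_pos'],s['wrist_force'],s['finger_gap'])
n=s['tcp_pos'][:2]; mt=(redmask(p)>0)&(np.hypot(*(W[...,:2]-n).transpose(2,0,1))<.05)&(W[...,2]>.112)
P=W[mt]; z=np.median(P[:,2]); T=P[abs(P[:,2]-z)<.003]; print('cap top z',z,'tilt',np.linalg.lstsq(np.c_[T[:,:2]-T[:,:2].mean(0),np.ones(len(T))],T[:,2],rcond=None)[0].round(4))
print('cap top outline',robust(outline(mt&(abs(W[...,2]-z)<.004),c,z)))
m=(W[...,2]>.08)&(W[...,2]<.093)&(abs(L[...,1])<.024)&(L[...,0]>.008)&(L[...,0]<.045)
print('skirt side world',fixr(W[m][:,:2],n,.031),m.sum())
E
python3 chk.py pics/w7.png
```

```text
[ 0.60671873 -0.22404697  0.09276608] [ 0.10395081 -0.49523653 -0.15943307] 0.07267108233095419
cap top z 0.12180864585646808 tilt [ 0.0038 -0.0006  0.1219]
cap top outline (array([ 0.6048, -0.2235]), np.float64(0.0246), 192)
skirt side world (array([ 0.6083, -0.2248]), np.float64(0.00039)) 1135
```

View pics/w7.png

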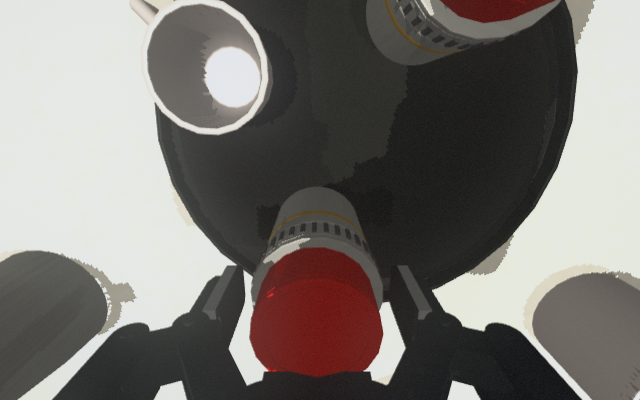

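arm_command --pt "0.15 0 0 -5 0" --pt "0.15 1 0 -13 0" --pt "0.15 1 0 -20 0" --pt "0.15 1 0 -24 0" --pt "0.15 1 0 -24 0" --pt "0.15 1 0 -24 0" --pt "0.25 1 0 -24 0" --pt "0.32 1 0 -24 0" --pt "0.36 1 0 -24 0" --pt "0.4 1 0 -24 0" --pt "0.5 1 0 -24 0" --pt "0.5 1 0 -24 0" --squeeze 22

```text
clock: 12.7
tcp_pos: [0.6058, -0.2236, 0.1167]
orientation: [-0.0, 0.221, 0.975, 0.0]
wrist_force: [-0.9, 0.2, 0.7]
finger_gap: 0.051
```

arm_command --pt "1 0 0 0 0" --pt "1 0 0 0 0" --pt "1 0 0 0 0"

```text
clock: 13.0
tcp_pos: [0.6058, -0.2236, 0.1167]
orientation: [-0.0, 0.221, 0.975, 0.0]
wrist_force: [-0.2, 0.5, 0.3]
finger_gap: 0.0514
```

```bash
python3 chk.py pics/w8.png; python3 tip.py
```

```text
[ 0.60578375 -0.22357641  0.11674803] [0.06145855 0.16539318 0.03099031] 0.05113041608474361
cap top z 0.1218371307760422 tilt [ 0.0051 -0.0015  0.1219]
cap top outline (array([ 0.6069, -0.2243]), np.float64(0.0258), 179)
skirt side world (array([ 0.6083, -0.2247]), np.float64(0.00038)) 748
-1 21976 tipz [-0.0396  0.0524  0.0798] near tip mean [ 0.0229 -0.0123  0.0648] inner y 0.0002 x rng -0.0281 0.0292
1 21972 tipz [-0.0397  0.0528  0.08  ] near tip mean [0.0228 0.0125 0.065 ] inner y 0.0002 x rng -0.0285 0.0289
0.05100351663673501
```

View pics/w8.png

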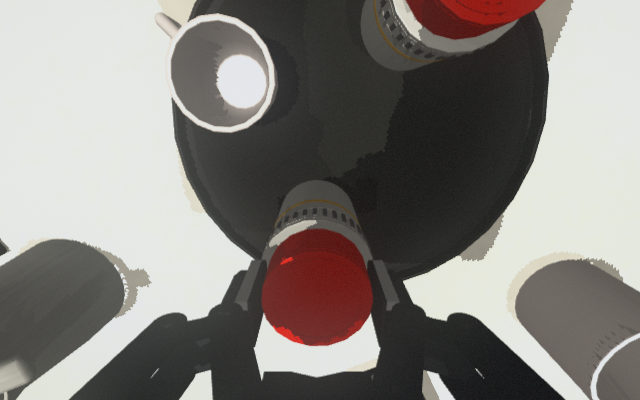

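arm_command --pt "1 0 0 -2 0" --pt "1 0 0 -5 0" --pt "1 0 0 -9 0" --pt "1 0 0 -14 0" --pt "1 0 0 -20 0" --pt "1 0 0 -28 0" --pt "1 0 0 -38 0" --pt "1 0 0 -50 0" --pt "1 0 0 -62 0" --pt "1 0 0 -72 0" --pt "1 0 0 -78 0" --pt "1 0 0 -80 0"

```text
clock: 14.3
tcp_pos: [0.6062, -0.2238, 0.1979]
orientation: [0.001, 0.221, 0.975, -0.0]
wrist_force: [0.5, -0.0, 0.3]
finger_gap: 0.0511
```

arm_command --pt "1 0 0 0 0" --pt "1 0 0 0 0" --pt "1 0 0 0 0" --pt "1 0 0 0 0" --pt "1 0 0 0 0" --pt "1 0 0 0 0"

```text
clock: 14.9
tcp_pos: [0.6057, -0.2236, 0.1966]
orientation: [-0.0, 0.221, 0.975, 0.0]
wrist_force: [0.7, 0.3, -1.0]
finger_gap: 0.0512
```

```bash
python3 chk.py pics/w9.png
python3 - <<'E'
from h import *
p,d,c=grab('side'); W=world(d,c); n=(.608,-.2245)
m=band(W,.104,.116,n,.03); print('drum top pts (side)',m.sum(),np.nanmedian(W[m],0) if m.any() else '')
m=(redmask(p)>0)&band(W,.13,.3,n,.05); print('red above',m.sum(),np.nanpercentile(W[m][:,2],[2,98]))
p,d,c=grab('wrist'); s=env.get_state(); W=world(d,c); print(s['qvel'].round(3))
m=band(W,.106,.115,n,.03); print('drum top wrist',m.sum(),np.nanmedian(W[m],0) if m.any() else '')
m=band(W,.092,.1,n,.04); print('shoulder',m.sum(),np.nanmedian(W[m],0) if m.any() else '')
m=band(W,.079,.093,n,.045);print('skirt side',fixr(W[m][:,:2],n,.031) if m.sum()>20 else '',m.sum())
E
```

```text
[ 0.60576007 -0.2235871   0.19664676] [-0.382875    0.39891282 -0.40934497] 0.051105338425612705
cap top z 0.20163493823976664 tilt [ 0.0039 -0.0021  0.2017]
cap top outline (array([ 0.6073, -0.224 ]), np.float64(0.0257), 249)
skirt side world (array([ 0.6083, -0.2246]), np.float64(0.00037)) 255
drum top pts (side) 161 [ 0.60704539 -0.22597229  0.11049857]
red above 157 [0.17875228 0.20623745]
[ 0.    -0.002  0.001  0.    -0.     0.   ]
drum top wrist 1606 [ 0.60081847 -0.2199745   0.11024609]
shoulder 1687 [ 0.59251634 -0.21343321  0.09580123]
skirt side (array([ 0.6083, -0.2246]), np.float64(0.00035)) 318
```

View pics/w9.png

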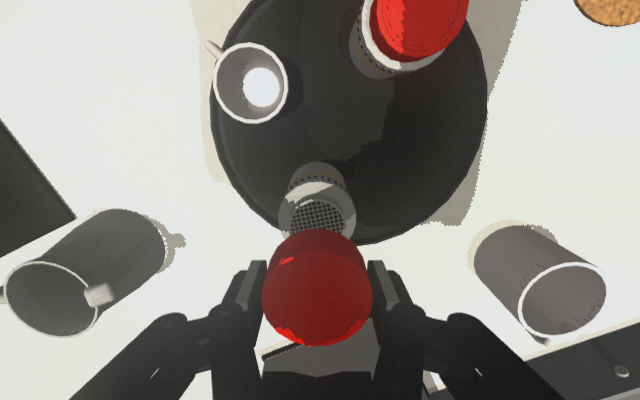

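The last image shows the sieve lid seated with its mesh exposed near (317,215). The cap is held level above it near (317,290), and everything else is standing.

```bash
python3 -c "
from workcell import env
print(env.hand_in())"
```

```text
the job is handed in; nothing more can be done
None
```

The spare top is home on the open shaker at about (0.608, -0.225), and the gripper is holding only the red cap level, 80 mm above where it sat. I handed the job in at about 15 s on the robot's clock; no verdict is reported.

I gripped the top by its skirt, lifted it off the coaster with the cap on, and lowered it until it met the rim with about 6 N. I then let go, took hold of the cap alone and raised it straight up.

| Last check | Measured | Expected |
|---|---|---|
| Drum top height | 110.2 mm (wrist), 110.5 mm (side) | 110 mm |
| Lid shoulder height | 95.8 mm | 96 mm |
| Skirt axis vs. mouth measured earlier | within 0.3 mm | within 5 mm |
| Cap tilt | about 0.005 rad | under 0.3 rad |
| Joint speeds | about 0 | at rest |
| Finger opening | 51 mm | about 52 mm (cap diameter) |

- **Disagreements:** The first coarse positions from the scene and side cameras differed from the wrist camera by 2–4 mm. I used the wrist measurements for both the lid and the mouth.
- **Not checked:** I only looked at the other things in the wrist picture and did not measure them. The espresso cup and the closed shaker looked unmoved there. The upturned mug and portafilter were not in the last picture.

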